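Wedge the rocking tube heater

ROBOT

A 6-joint arm with a two-finger parallel gripper is mounted at the origin on a cart in front of the work surface, level with it; the furniture and walls round the work are solid. World frame = base frame: x ahead of the robot, y to its left, z up, the work surface at z = 0. Lengths are in mm, angles in rad, forces in N, time in s.
With the tool pointing down it reaches from about 375 to 925 mm from the base axis. Payload 5.7 kg.
Tool frame: the origin (TCP) lies at the centre of the arm's flange, where the gripper is bolted on; the fingertips stand 173 mm ahead of it and the grasp point (between the pads) lies ahead of it (grasp_offset is the z of the grasp point in the tool frame, in mm); z points along the fingers, y is the line along which they close (so a half turn about z gives the same grasp; the last joint's range is limited). The gripper opens to 85 mm and grips with 20 to 120 N. Pads are 22 mm wide; open, the fingers measure 114 mm over their backs; the gripper's body (76 mm by 85 mm) begins 54 mm behind the grasp point. The pads swing forward as they close: fully open they stand 13 mm farther back than shut.
Start: joints at [-1.433, 0.359, 1.51, -0, 1.272, -0.115], TCP at [150.058, -580.92, 404.667] pointing down, gripper open.
Joint ranges: [-2.97, 2.97], [-1.01, 2.36], [0.21, 2.38], [-0.96, 4.11], [0.2, 2.71], [-2.98, 2.98]. Speed limits (rad/s): [2.39, 2.39, 3.14, 3.14, 3.14, 3.14].

INTERFACE

Orientations are given as a unit quaternion [x, y, z, w].
In Python, from bench import * gives the robot as it stands.
- The arm moves only by the tool carry_out, never from a script. Its argument "moves" is one flat list of numbers, 5 for each row, row after row: the finger opening in mm, from 0 to 85.4, then the shift along the tool's x, y, z in units of 30 mm (1.0 is 30 mm), then the turn about the tool's z in units of 5 degrees (1.0 is 5 degrees). A call has exactly 8 rows; each row shifts and turns the commanded pose from where the row before left it, along the tool's axes as they then stand; what a row does not reach is not made up. A row lasts 1/10 s, in which the tool goes at most 50 mm and 8.59 degrees, less where a joint would pass 70% of its speed; a pose out of reach is approached as far as the arm can. A call is refused whole if a number of a shift passes 1 or a number of a turn 1, either way. A call with a gripper value outside its range is refused whole. The fingers move at their own pace and stop on an object; "squeeze" is the grip in N (left out, the last holds). Time passes only in rows, so rows that do not move let the fingers close, or fill a call up. It gives the time, the measured TCP pose, the force, the opening and the grip force at its end, in the units of the state.
- get_obs(): the state, without advancing time (a new reading comes with each control period).
- capture(name): name is "scene" or "side" or "wrist"; returns a dict with "frame" (420x560x3 uint8, blue, green, red), "fovy" (degrees; the focal length in pixels is half the picture's height over the tangent of half this angle, whatever the lens; pixels are square), "cx", "cy" (the principal point, pixels), "position" and "attitude" of the camera in the world. Camera axes: x right, y up, looking along -z (the intrinsics and any distortion apply to the point x, -y, -z); pixel columns grow to the right and rows downward; lengths in mm; the calibration is good to about 2 mm. A picture is of the moment at which its call begins. There is no depth.
- close_job(): hands the job in; it is judged then, once.
Trained networks look in a picture, given as the dict that the camera call returned (one of the last four; its "shot" number tells which), for a name from the list of things; names that differ only in an ending like _2 or _b are one class to them, and where a whole thing is asked for, a point or a joint stands for the part that bears it (a point fixed in the world has none). Each returns a list of dicts, best first, with "conf" (0 to 1); they miss things now and then, are a little off and sometimes report something else, mostly with a low value. They report only what shows in the picture. A call takes as long as a camera call. They do not tell look-alikes from the thing itself.
- silhouettes(picture, query): "region" (420x560 bool, what is visible of it).
- landmark_of(picture, query): "xyz" ([x, y, z] in mm, in world coordinates, good to about 4 mm: a listed point, or the origin of a listed thing).
The state is a dict: "t": time; "joints": joint angles; "dq": joint speeds; "effort": joint torques, N m; "ee_pos": TCP position; "tcp_rot": TCP orientation; "contact_force": force on the tool from outside, world axes, zero at the start; "torque": the same for the moment, N m; "width": finger opening in mm; "grip_force": force on a finger pad.
Only numpy, scipy, OpenCV 4.12 (cv2) and the standard library are available. Lean on these libraries where they do the work, as an engineer would, in place of code of your own. Each camera call takes 0.05 s, during which the arm holds its last target. There are 200 camera calls.

TASK

The white tube heater rocks because its front-right foot does not reach the worktop. With the fingertips push the yellow wedge, thin end first, along the worktop under that foot until it is snug and the heater stands level without rocking, not jacked up; do not pick the wedge or the heater up, keep the heater where it stands and leave the other things alone. Then press down on the heater's top at the blue mark above that foot with about 10 N, and finish while still holding that press, the wedge alone carrying the corner and the heater staying level.

Things in the scene. Friction and masses are not known exactly. Their poses are not given: they have to be found in the camera images.
- heater: White tube heater, loose, 0.9 kg, 190 (x) x 170 (y) mm, flat top 64 mm above the worktop; an 88 mm square metal block at the back left rises 16 mm more. Casing's underside 14 mm up, on four 18 mm round feet at x = +-75, y = +-65 mm: three black ones stand, the orange one at front right does not. Origin: under its middle at worktop level; x to the back (display in front), y left, z up.
- short_foot (a point): Point of the heater on the orange foot's axis, level with the soles of the good feet (worktop height). The foot really ends 4 to 9 mm above it, differing each time. Axes as the heater's. Left alone the heater stands level on three feet; a few newtons (3 to 10) down on this corner rock it 2 to 5 degrees; about 3.5 N upward under the foot jacks it up.
- press_mark (a point): Centre of the blue round mark, 28 mm in diameter, on the heater's flat top just inside the front-right corner, above the orange foot, 64 mm above the worktop. Press here, straight down. Axes as the heater's.
- wedge: Yellow loose wedge, 60 g, flat on the worktop in front of the orange foot, thin end towards it: 82 (x) x 40 (y) mm. Origin: centre of its underside; x points to the thin end, y left, z up. Ramp from 2 mm thick at x = +41 to 16 mm at x = -29 mm (slope 0.2); behind it an upright heel 12 mm thick, 28 mm high, its flat back at x = -41 mm.
- wedge_heel (a point): Centre of the flat upright back of the wedge's heel (40 mm wide, 28 mm high), 14 mm above the worktop: the face to push, along the wedge's x. The wedge slides with under 1 N until its ramp meets the foot, its thin end then 10 to 35 mm past the foot's front edge; there the resistance rises to several newtons. It does not slide back by itself.
- saline_bottle: Bystander: small white bottle with a blue cap, 46 mm in diameter, 80 mm high, standing right of the heater. Origin: centre of its underside.
- label_roll: Bystander: roll of white labels lying flat, 64 mm in diameter, 32 mm high, left of the wedge. Origin: centre of its underside.
- tube_rack: Bystander: empty white tube rack, 49 (x) x 178 (y) x 76 mm, at the left of the worktop, its long side roughly towards the robot's forward direction. Origin: centre of its underside.
- iodine_bottle: Bystander: brown bottle with a black cap, 53 mm in diameter, 90 mm high, at the right of the worktop beyond the instrument tray. Origin: centre of its underside.
There are look-alikes about, which are no part of the job. There is more than one size of the wedge; the job needs the smallest.

How it is judged (in metres and radians):
At the end, for the whole second after the job is handed in: For 1 s at the end the fingers press the heater with 3 to 30 N, grasp point within 50 mm of the blue mark seen from above; the heater is level within 0.015 rad and at rest; the wedge lies flat and still, carries over 1 N of the heater, and the fingers do not touch it (contact force between the fingers and heater between 3 and 30 N and horizontal distance between the grasp point and press_mark below 0.05 m and contact force between wedge and heater above 1 N and contact force between the fingers and wedge below 0.3 N and angle between heater's own z axis and vertical below 0.015 rad and angle between wedge's own z axis and vertical below 0.1 rad and linear speed of each of heater, wedge below 0.01 m/s); the arm keeps its last pose, push and grip.
It fails at once if the wedge is lifted off the worktop by more than 12 mm or tipped over (height (world z) of wedge above 0.012 m or angle between wedge's own z axis and vertical above 0.5 rad).
It fails at once if the heater is shoved or carried more than 20 mm from its place (distance of heater from where it was at the start of the episode above 0.02 m).
It fails at once if the heater is tipped by more than 0.2 rad (angle between heater's own z axis and vertical above 0.2 rad).
It fails at once if a bystander (one of the bottles, label roll or rack) is moved by more than 20 mm (distance of any of saline_bottle, label_roll, tube_rack, iodine_bottle from where it was at the start of the episode above 0.02 m).
It also fails if it takes over 48 s, if anything falls off the work surface, if the arm or the gripper's body presses on something with over 40 N, if the wrist force passes 120 N, or if a joint passes its speed limit or range.

## Working session

There is one attempt and no reset: what is moved stays moved. The work goes in short steps, Python scripts to look and compute and a tool call to move; the robot and the scene stay as the last step left them, time stands still between calls to the robot, and variables do not carry over. Pictures are saved under pics/ and viewed, at most 10 in all, crops included, and the job is handed in when it is done.

Besides the shell and the picture viewer there is one more tool, called after "Emit:" as a command line: name --argument value ..., lists and objects as JSON in quotes. carry_out: Moves the arm, as the interface text tells. Its arguments: {"type":"object","properties":{"moves":{"type":"array","items":{"type":"number"}},"squeeze":{"type":"number"}},"required":["moves"]}

```bash
mkdir -p pics; ls; cat > h.py <<'E'
from bench import *
import numpy as np, cv2
from scipy.spatial.transform import Rotation as R
def f(p):
    return p['frame'].shape[0]/2/np.tan(np.radians(p['fovy'])/2)
E
python3 - <<'E'
from h import *
o=get_obs();print({k:np.round(v,3) for k,v in o.items()})
for n in ('scene','side'):
    p=capture(n);cv2.imwrite(f'pics/{n}1.png',p['frame'])
    print(n,{k:v for k,v in p.items() if k!='frame'})
    for q in ('heater','short_foot','press_mark','wedge','wedge_heel','saline_bottle','label_roll'):
        print(q,[(round(d['conf'],2),np.round(d['xyz'],1).tolist()) for d in landmark_of(p,q)])
try: print(grasp_offset)
except Exception as e: print(e)
E
```

```text
pics
{'t': np.float64(0.0), 'joints': array([-1.433,  0.36 ,  1.511, -0.   ,  1.272, -0.115]), 'dq': array([ 0.001,  0.002,  0.   ,  0.   , -0.001,  0.   ]), 'effort': array([-3.0000e-03, -5.2763e+01, -2.7862e+01, -1.0000e-03,  1.3000e-02,
       -0.0000e+00]), 'ee_pos': array([ 149.994, -580.572,  403.844]), 'tcp_rot': array([ 0.992,  0.126, -0.   , -0.001]), 'contact_force': array([ 0.081,  0.134, -0.493]), 'torque': array([ 0.007,  0.015, -0.014]), 'grip_force': np.float64(0.0), 'width': np.float64(85.42)}
scene {'fovy': 52.923606216181106, 'cx': 275.05547035736896, 'cy': 217.62968132098743, 'position': array([-583.13466127,  623.12858707,  682.23651466]), 'attitude': array([-0.2711612 ,  0.46299523,  0.71633903, -0.4460554 ]), 'shot': 1}
heater [(0.82, [669.5, 40.1, 2.9]), (0.51, [593.3, -3.2, 65.6])]
short_foot []
press_mark [(0.83, [590.4, -2.7, 65.8])]
wedge [(0.87, [404.7, 153.2, 3.1])]
wedge_heel [(0.73, [386.1, -43.8, 18.1]), (0.68, [454.2, 6.7, 12.9]), (0.61, [352.8, 160.1, 19.9])]
saline_bottle [(0.79, [658.0, -111.5, 1.3])]
label_roll [(0.86, [538.3, 152.7, 2.3])]
side {'fovy': 54.594383111924195, 'cx': 284.4047488111018, 'cy': 208.0776493002814, 'position': array([  191.32370206, -1010.90464236,   492.97109149]), 'attitude': array([ 0.55200997, -0.09755837, -0.14556865,  0.815216  ]), 'shot': 2}
heater [(0.73, [668.5, 38.6, 5.3])]
short_foot [(0.86, [578.6, -9.9, -0.4])]
press_mark [(0.83, [593.7, -5.1, 65.8])]
wedge [(0.85, [490.8, 7.0, -2.2]), (0.83, [410.7, 147.6, 0.1]), (0.76, [389.8, -103.0, 1.0]), (0.33, [593.4, -6.1, 67.8])]
wedge_heel [(0.72, [382.1, -47.3, 19.4]), (0.68, [452.5, 14.6, 11.9]), (0.67, [355.9, 158.8, 16.1])]
saline_bottle [(0.72, [657.7, -108.6, -0.2])]
label_roll [(0.53, [535.4, 152.9, -0.9])]
154.70000000000002
```

View pics/scene1.png

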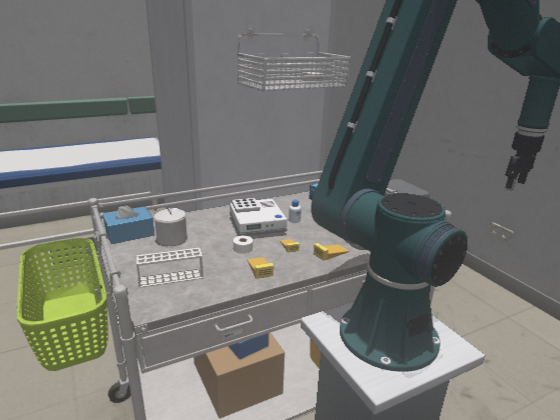

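View pics/side1.png

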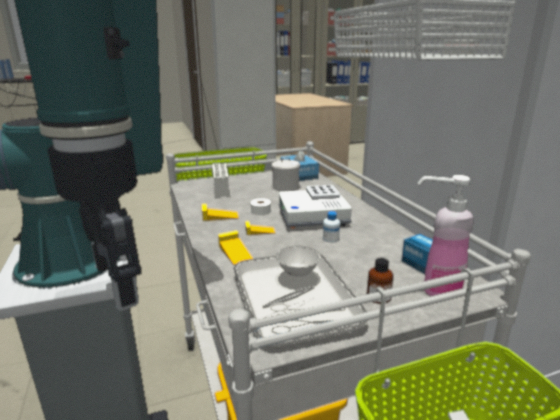

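The small wedge lies at about (490, 7) in front of the heater, between the scene view's pixel (290,245) and the side view's (260,228). The two larger look-alikes are nearer the robot. I'll move over it.

Emit:
carry_out --moves '[0, 0.73, -0.83, 0, 0, 0, 0.73, -0.83, 0, 0, 0, 0.73, -0.83, 0, 0, 0, 0.73, -0.83, 0, 0, 0, 0.73, -0.83, 0, 0, 0, 0.73, -0.83, 0, 0, 0, 0.73, -0.83, 0, 0, 0, 0.73, -0.83, 0, 0]'

```text
t: 1.6
ee_pos: [270.3, -343.0, 404.9]
tcp_rot: [0.992, 0.126, 0.0, 0.0]
contact_force: [0.8, -0.8, 1.0]
width: 0.1
grip_force: 0.0
```

Emit:
carry_out --moves '[0, 0.73, -0.83, 0, 0, 0, 0.73, -0.83, 0, 0, 0, 0.73, -0.83, 0, 0, 0, 0.73, -0.83, 0, 0, 0, 0.73, -0.83, 0, 0, 0, 0.73, -0.83, 0, 0, 0, 0.73, -0.83, 0, 0, 0, 0.73, -0.83, 0, 0]'

```text
t: 2.4
ee_pos: [390.1, -106.3, 405.0]
tcp_rot: [0.992, 0.126, 0.0, 0.0]
contact_force: [0.0, -1.4, -1.4]
width: -0.1
grip_force: 0.0
```

Emit:
carry_out --moves '[0, 0.73, -0.83, 0, 0, 0, 0.73, -0.83, 0, 0, 0, 0.73, -0.83, 0, 0, 0, 0.73, -0.83, 0, 0, 0, 0, 0, 0, 1, 0, 0, 0, 0, 1, 0, 0, 0, 0, 1, 0, 0, 0, 0, 1]'

```text
t: 3.2
ee_pos: [449.6, 11.0, 404.8]
tcp_rot: [0.999, -0.05, 0.0, -0.0]
contact_force: [-0.1, 0.3, -0.7]
width: 0.1
grip_force: 0.0
```

```bash
python3 - <<'E'
from h import *
p=capture('wrist');cv2.imwrite('pics/w1.png',p['frame'])
print({k:v for k,v in p.items() if k!='frame'})
for q in ('heater','short_foot','press_mark','wedge','wedge_heel','saline_bottle','label_roll'):
    print(q,[(round(d['conf'],2),np.round(d['xyz'],1).tolist()) for d in landmark_of(p,q)])
E
```

```text
{'fovy': 67.86400134933987, 'cx': 279.2443753341816, 'cy': 216.59905381435235, 'position': array([531.29240171,   3.33976483, 374.32167543]), 'attitude': array([ 0.10878794, -0.11935312,  0.73120959, -0.66276131]), 'shot': 3}
heater []
short_foot []
press_mark [(0.71, [592.7, -10.0, 62.2])]
wedge [(0.89, [491.4, 2.7, 1.3]), (0.86, [405.6, 152.2, 4.7]), (0.71, [392.0, -98.6, -3.2])]
wedge_heel [(0.94, [452.9, 10.8, 12.2]), (0.8, [352.0, 161.8, 16.4]), (0.63, [380.1, -44.8, 18.1])]
saline_bottle []
label_roll [(0.55, [539.7, 153.7, -0.4])]
```

View pics/w1.png

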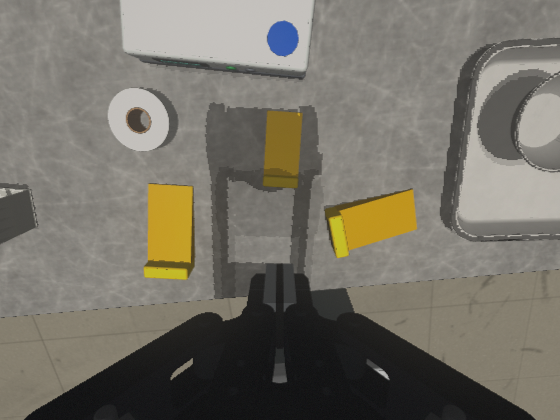

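The wrist view shows the small wedge in the gripper's shadow at px x 264–302, y 110–188. The heater front edge is at the top, with the blue mark at (283,38), and the larger wedges sit on either side.

```bash
cat >> h.py <<'E'
def ray(p,u,v,z):
    d=R.from_quat(p['attitude']).apply([(u-p['cx'])/f(p),-(v-p['cy'])/f(p),-1.])
    c=np.array(p['position']); return c+d*(z-c[2])/d[2]
E
python3 - <<'E'
from h import *
p=capture('wrist'); b,g,r=[p['frame'][...,i].astype(int) for i in range(3)]
m=((b-r>80)&(np.indices(b.shape)[0]<80)).astype(np.uint8)
c=cv2.moments(m,True); print('mark',ray(p,c['m10']/c['m00'],c['m01']/c['m00'],64))
y=((r-b>60)).astype(np.uint8); n,l,s,ce=cv2.connectedComponentsWithStats(y)
i=l[150,283]; print(s[i]); pts=cv2.findNonZero((l==i).astype(np.uint8)); rect=cv2.approxPolyDP(cv2.convexHull(pts),3,True)[:,0]
for u,v in rect: print(u,v,ray(p,u,v,2).round(1),ray(p,u,v,28).round(1))
a,bb=ray(p,123,55,60),ray(p,303,77,60); print('front edge',a,bb,'yaw',np.degrees(np.arctan2((a-bb)[1],(a-bb)[0]))-90)
w=silhouettes(p,'wedge'); print([(d['conf'],np.argwhere(d['region']).mean(0)) for d in w])
E
```

```text
mark [592.11564489  -5.63445841  64.        ]
[ 264  111   38   65 2206]
301 113 [527.4 -21.3   2. ] [527.7 -19.6  28. ]
297 174 [458.4 -11.5   2. ] [463.5 -10.5  28. ]
264 174 [462.1  28.    2. ] [466.9  26.3  28. ]
268 111 [533.1  15.7   2. ] [532.9  14.8  28. ]
front edge [592.79095471 139.26651674  60.        ] [559.32465262 -21.53011508  60.        ] yaw -11.757020189791689
[(0.98, array([149.26144756, 282.17872969])), (0.79, array([231.31936813, 169.96497253])), (0.68, array([118.17896837, 142.30037048])), (0.55, array([220.69882593, 369.89076059]))]
```

Emit:
carry_out --moves '[0, 0, 0, 0.92, 0.8, 0, -0.54, 0, 0.92, 0, 0, -0.54, 0, 0.92, 0, 0, 0, 0, 0.92, 0, 0, 0, 0, 0.92, 0, 0, 0, 0.92, 0, 0, 0, 0, 0.92, 0, 0, 0, 0, 0.92, 0]'

```text
invalid input
```

Emit:
carry_out --moves '[0, 0, 0, 0.92, 0.8, 0, -0.54, 0, 0.92, 0, 0, -0.54, 0, 0.92, 0, 0, 0, 0, 0.92, 0, 0, 0, 0, 0.92, 0, 0, 0, 0, 0.92, 0, 0, 0, 0, 0.92, 0, 0, 0, 0, 0.92, 0]'

```text
t: 4.5
ee_pos: [418.0, 16.1, 183.0]
tcp_rot: [0.997, -0.083, 0.0, -0.0]
contact_force: [-0.1, -0.0, 0.1]
width: -0.4
grip_force: 0.0
```

```bash
python3 - <<'E'
from h import *
o=get_obs();print(o['ee_pos'],o['contact_force'])
p=capture('wrist');cv2.imwrite('pics/w2.png',p['frame'])
for q in ('short_foot','press_mark','wedge','wedge_heel'):
    print(q,[(round(d['conf'],2),np.round(d['xyz'],1).tolist()) for d in landmark_of(p,q)])
E
```

```text
[417.96539776  16.11579885 183.04217694] [-0.12211174 -0.03210342  0.06238317]
short_foot []
press_mark []
wedge [(0.89, [394.3, -99.8, -2.3]), (0.85, [406.7, 153.1, 0.5]), (0.76, [489.1, 2.4, 0.4])]
wedge_heel [(0.77, [383.6, -43.5, 19.0]), (0.58, [449.1, 9.2, 10.5])]
```

View pics/w2.png

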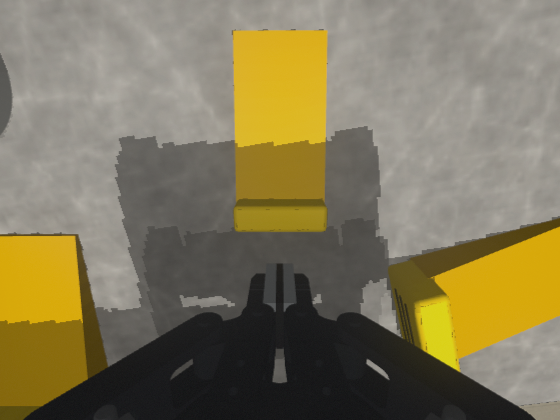

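The wedge (px 234–327, heel at row 205–230) is centred on the closed fingertips and parallel to them. I'll push along tool x.

Emit:
carry_out --moves '[0, 0.3, 0, 0, 0, 0, 0.3, 0, 0, 0, 0, 0.3, 0, 0, 0, 0, 0.3, 0, 0, 0, 0, 0.3, 0, 0, 0, 0, 0.25, 0, 0, 0, 0, 0.2, 0, 0, 0, 0, 0.1, 0, 0, 0]'

```text
t: 5.55
ee_pos: [479.1, 5.9, 183.9]
tcp_rot: [0.997, -0.083, 0.0, -0.0]
contact_force: [-0.6, 0.5, 0.6]
width: -0.2
grip_force: 0.4
```

```bash
python3 - <<'E'
from h import *
o=get_obs();print(o['ee_pos'],o['contact_force'])
p=capture('wrist')
for q in ('short_foot','press_mark','wedge','wedge_heel'):
    print(q,[(round(d['conf'],2),np.round(d['xyz'],1).tolist()) for d in landmark_of(p,q)])
p=capture('side')
for q in ('short_foot','wedge_heel'):
    print(q,[(round(d['conf'],2),np.round(d['xyz'],1).tolist()) for d in landmark_of(p,q)])
E
```

```text
[479.06527382   5.85669528 183.87082726] [-0.56154502  0.47619134  0.64958737]
short_foot []
press_mark []
wedge [(0.93, [531.7, -5.5, 4.1]), (0.73, [393.6, -97.6, -3.7]), (0.72, [406.8, 150.8, -1.4])]
wedge_heel [(0.88, [488.8, -0.1, 11.9])]
short_foot [(0.75, [582.6, -10.3, -1.8])]
wedge_heel [(0.66, [354.5, 156.9, 16.6]), (0.65, [384.2, -46.7, 19.7]), (0.49, [492.2, 3.8, 13.4]), (0.42, [529.5, 0.0, 1.2])]
```

Emit:
carry_out --moves '[0, 0.1, 0, 0, 0, 0, 0.1, 0, 0, 0, 0, 0.1, 0, 0, 0, 0, 0.05, 0, 0, 0, 0, 0.05, 0, 0, 0, 0, 0.05, 0, 0, 0, 0, 0.05, 0, 0, 0, 0, 0, 0, 0, 0]'

```text
t: 6.75
ee_pos: [493.5, 3.5, 184.0]
tcp_rot: [0.997, -0.083, 0.0, -0.0]
contact_force: [-0.4, 0.2, 0.0]
width: 0.1
grip_force: 0.0
```

Emit:
carry_out --moves '[0, 0.05, 0, 0, 0, 0, 0.05, 0, 0, 0, 0, 0.05, 0, 0, 0, 0, 0.05, 0, 0, 0, 0, 0, 0, 0, 0, 0, 0, 0, 0, 0, 0, 0, 0, 0, 0, 0, 0, 0, 0, 0]'

```text
t: 7.55
ee_pos: [499.0, 2.6, 183.9]
tcp_rot: [0.997, -0.083, 0.0, -0.0]
contact_force: [0.6, 0.8, 0.4]
width: 0.2
grip_force: 0.0
```

Emit:
carry_out --moves '[0, 0.04, 0, 0, 0, 0, 0.04, 0, 0, 0, 0, 0.04, 0, 0, 0, 0, 0.04, 0, 0, 0, 0, 0, 0, 0, 0, 0, 0, 0, 0, 0, 0, 0, 0, 0, 0, 0, 0, 0, 0, 0]'

```text
t: 8.35
ee_pos: [503.8, 1.7, 184.0]
tcp_rot: [0.997, -0.083, 0.0, -0.0]
contact_force: [-0.1, 0.1, 0.2]
width: -0.1
grip_force: 0.0
```

```bash
python3 - <<'E'
from h import *
p=capture('side');cv2.imwrite('pics/s2.png',cv2.resize(p['frame'][170:260,220:370],None,fx=5,fy=5,interpolation=cv2.INTER_CUBIC))
print(get_obs()['contact_force'])
E
```

```text
[-0.81706191 -0.29071369 -0.7319927 ]
```

View pics/s2.png

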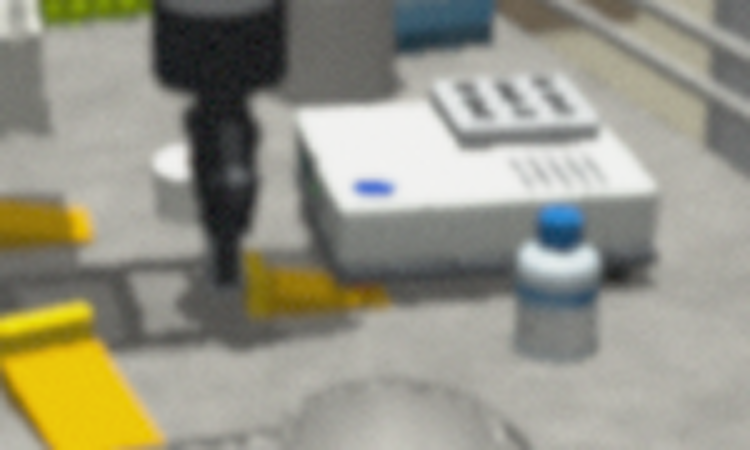

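The side crop shows the wedge's thin end going under the corner, with the orange foot at crop (365,290). It isn't snug yet, so I'll keep going.

Emit:
carry_out --moves '[0, 0.04, 0, 0, 0, 0, 0.04, 0, 0, 0, 0, 0.04, 0, 0, 0, 0, 0.02, 0, 0, 0, 0, 0, 0, 0, 0, 0, 0, 0, 0, 0, 0, 0, 0, 0, 0, 0, 0, 0, 0, 0]'

```text
t: 9.2
ee_pos: [506.6, 1.3, 183.7]
tcp_rot: [0.997, -0.083, -0.002, -0.0]
contact_force: [-5.3, 1.1, 4.1]
width: 0.2
grip_force: 2.6
```

Emit:
carry_out --moves '[0, 0.04, 0, 0, 0, 0, 0.04, 0, 0, 0, 0, 0.02, 0, 0, 0, 0, 0, 0, 0, 0, 0, 0, 0, 0, 0, 0, 0, 0, 0, 0, 0, 0, 0, 0, 0, 0, 0, 0, 0, 0]'

```text
t: 10.0
ee_pos: [507.9, 1.1, 183.4]
tcp_rot: [0.997, -0.083, -0.004, -0.0]
contact_force: [-9.8, 2.4, 7.6]
width: -0.3
grip_force: 4.7
```

Contact at about 10 N, so it's snug. Backing off and rising.

Emit:
carry_out --moves '[0, -0.2, 0, 0, 0, 0, -0.5, 0, 0, 0, 0, -0.5, 0, -0.5, 0, 0, 0, 0, -0.8, 0, 0, 0, 0, -0.8, 0, 0, 0, 0, -0.8, 0, 0, 0, 0, 0, 0, 0, 0, 0, 0, 0]'

```text
t: 10.8
ee_pos: [476.0, 6.4, 271.4]
tcp_rot: [0.997, -0.083, 0.001, 0.0]
contact_force: [-0.4, -0.4, -0.0]
width: -0.3
grip_force: 0.0
```

```bash
python3 - <<'E'
from h import *
o=get_obs();print(o['ee_pos'],o['contact_force'])
p=capture('wrist');cv2.imwrite('pics/w3.png',p['frame'])
b,g,r=[p['frame'][...,i].astype(int) for i in range(3)]
m=(b-r>80).astype(np.uint8); n,l,s,ce=cv2.connectedComponentsWithStats(m)
for i in range(1,n):
    if s[i][4]>100: print('mark',s[i],ray(p,*ce[i],64))
for q in ('heater','press_mark','wedge','wedge_heel'):
    print(q,[(round(d['conf'],2),np.round(d['xyz'],1).tolist()) for d in landmark_of(p,q)])
E
```

```text
[475.98699141   6.39212275 271.41244972] [-0.43875292 -0.36066513 -0.03997606]
mark [ 239    9   54   62 2570] [592.44319706  -5.62825646  64.        ]
heater []
press_mark [(0.79, [596.3, -5.9, 64.2])]
wedge [(0.9, [405.0, 152.8, -2.0]), (0.88, [556.4, -9.8, -0.9]), (0.86, [392.0, -98.2, -1.6])]
wedge_heel [(0.92, [384.1, -46.0, 19.2]), (0.89, [517.5, 0.1, 10.9])]
```

View pics/w3.png

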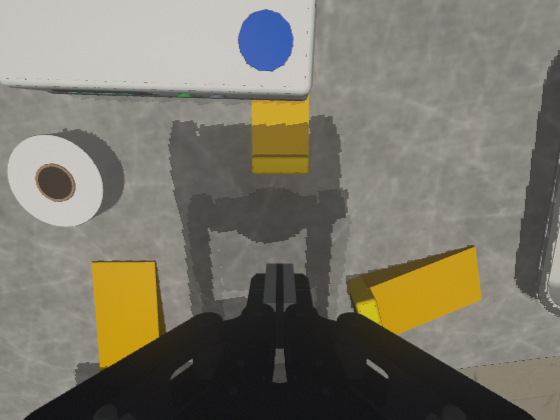

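The wedge (px 252–308, heel at rows 155–172) is straight under the corner, and the blue mark at (266,40) hasn't moved. Going to the mark.

Emit:
carry_out --moves '[0, 0.78, -0.05, 0, 0, 0, 0.78, -0.05, 0, 0, 0, 0.78, -0.05, 0, 0, 0, 0.78, -0.05, 0, 0, 0, 0.78, -0.05, 0, 0, 0, 0, 0, 0.5, 0, 0, 0, 0, 0.3, 0, 0, 0, 0, 0.1, 0]'

```text
t: 11.85
ee_pos: [590.7, -5.3, 241.9]
tcp_rot: [0.997, -0.083, -0.002, -0.0]
contact_force: [0.8, 0.3, -0.2]
width: 0.2
grip_force: 0.0
```

Emit:
carry_out --moves '[0, 0, 0, 0.05, 0, 0, 0, 0, 0.05, 0, 0, 0, 0, 0.04, 0, 0, 0, 0, 0, 0, 0, 0, 0, 0, 0, 0, 0, 0, 0, 0, 0, 0, 0, 0, 0, 0, 0, 0, 0, 0]'

```text
t: 12.65
ee_pos: [592.0, -5.4, 239.8]
tcp_rot: [0.997, -0.083, 0.0, -0.0]
contact_force: [0.3, 0.2, -0.0]
width: 0.1
grip_force: 0.0
```

Emit:
carry_out --moves '[0, 0, 0, 0.03, 0, 0, 0, 0, 0.03, 0, 0, 0, 0, 0.03, 0, 0, 0, 0, 0, 0, 0, 0, 0, 0, 0, 0, 0, 0, 0, 0, 0, 0, 0, 0, 0, 0, 0, 0, 0, 0]'

```text
t: 13.45
ee_pos: [591.9, -5.4, 237.5]
tcp_rot: [0.997, -0.083, 0.0, -0.0]
contact_force: [-0.7, 0.6, 5.3]
width: 0.1
grip_force: 2.6
```

Emit:
carry_out --moves '[0, 0, 0, 0.03, 0, 0, 0, 0, 0.03, 0, 0, 0, 0, 0, 0, 0, 0, 0, 0, 0, 0, 0, 0, 0, 0, 0, 0, 0, 0, 0, 0, 0, 0, 0, 0, 0, 0, 0, 0, 0]'

```text
t: 14.25
ee_pos: [591.8, -5.5, 237.2]
tcp_rot: [0.997, -0.083, 0.0, 0.0]
contact_force: [-6.3, -0.1, 18.3]
width: 0.1
grip_force: 9.3
```

Emit:
carry_out --moves '[0, 0, 0, -0.03, 0, 0, 0, 0, 0, 0, 0, 0, 0, 0, 0, 0, 0, 0, 0, 0, 0, 0, 0, 0, 0, 0, 0, 0, 0, 0, 0, 0, 0, 0, 0, 0, 0, 0, 0, 0]'

```text
t: 15.05
ee_pos: [591.8, -5.5, 237.3]
tcp_rot: [0.997, -0.083, 0.0, 0.0]
contact_force: [-3.2, -0.3, 11.6]
width: -0.3
grip_force: 5.9
```

```bash
python3 - <<'E'
from h import *
for n in ('side','wrist'):
    p=capture(n)
    print(get_obs()['contact_force'].round(1),get_obs()['ee_pos'].round(1))
    for q in ('heater','press_mark','wedge','wedge_heel','short_foot'):
        print(q,[(round(d['conf'],2),np.round(d['xyz'],1).tolist()) for d in landmark_of(p,q)][:3])
    if n=='side': cv2.imwrite('pics/s3.png',cv2.resize(p['frame'][170:260,220:370],None,fx=5,fy=5,interpolation=cv2.INTER_CUBIC))
E
```

```text
[-3.3  0.1 11.3] [591.8  -5.5 237.3]
heater [(0.82, [670.1, 36.7, -1.8])]
press_mark [(0.58, [593.5, -4.4, 63.9])]
wedge [(0.83, [390.1, -100.8, -2.7]), (0.56, [409.5, 149.0, 2.5]), (0.52, [557.2, -7.4, 2.6])]
wedge_heel [(0.81, [355.7, 159.8, 15.8]), (0.8, [381.2, -43.3, 20.0]), (0.61, [518.5, 0.5, 14.0])]
short_foot [(0.65, [584.0, -10.2, -1.3])]
[-3.6 -0.2 12. ] [591.9  -5.5 237.3]
heater []
press_mark []
wedge []
wedge_heel []
short_foot [(0.31, [654.6, -108.7, -0.9])]
```

View pics/s3.png

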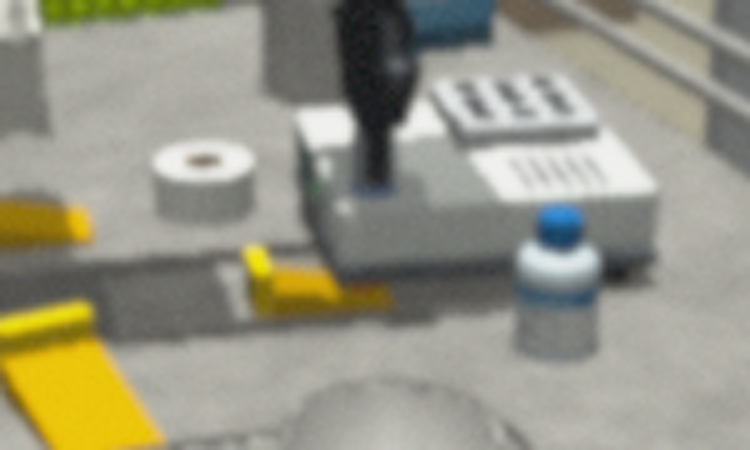

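The side crop shows the fingers on the blue mark at crop (375,185). The casing edges are where they were before, the wedge lies flat under the foot, and the press is steady at about 11.5 N. Handing in.

```bash
python3 -c "
from bench import *
print(close_job())"
```

```text
the job is handed in; nothing more can be done
None
```

The small wedge is snug under the heater's front-right foot and I handed the job in with the fingers holding about 11.5 N on the blue mark; the heater looked level and unmoved in the last picture, but the hand-in gave no verdict.

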